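# Close the bridge drilling jig

## Robot

A 6-joint arm with a two-finger parallel gripper is mounted at the origin on a cart in front of the work surface, level with it; the furniture and walls round the work are solid. World frame = base frame: x ahead of the robot, y to its left, z up, the work surface at z = 0. Lengths are in m, angles in rad, forces in N, time in s.
With the tool pointing down it reaches from about 0.4 to 0.825 m from the base axis. Payload 7 kg.
Tool frame: the origin (TCP) lies between the finger pads; the fingertips stand 8 mm ahead of it and the grasp point (between the pads) lies 11 mm behind it (arm.finger_overhang is the distance from the TCP to the fingertips, in m); z points along the fingers, y is the line along which they close (so a half turn about z gives the same grasp; the last joint's range is limited). The gripper opens to 88 mm and grips with 3 to 60 N. Pads are 19 mm wide; open, the fingers measure 130 mm over their backs; the gripper's body (78 mm by 193 mm) begins 47 mm behind the grasp point.
Start: joints at [-0.85, 0.359, 0.012, 0, -1.224, -0.288], TCP at [0.283, -0.613, 0.235] pointing down, gripper open.
Joint ranges: [-3.07, 3.07], [-1.43, 2.12], [-1.02, 1.25], [-3.03, 1.67], [-3.05, -0], [-3.03, 3.03]. Speed limits (rad/s): [2.39, 2.39, 3.01, 3.14, 3.14, 3.14].

## Interface

Orientations are given as [roll, pitch, yaw] about the fixed x, y, z axes, in that order (R = Rz(yaw) Ry(pitch) Rx(roll)).
In Python, from station import arm gives the robot as it stands.
- The arm moves only by the tool move_arm, never from a script. Its argument "rows" is text: rows parted by semicolons, each of 7 numbers parted by spaces: the turn, a rotation vector about the tool's x, y, z in degrees, then the shift along the tool's x, y, z in m, then the finger opening in m, from 0 to 0.0876. A call has 1 to 8 rows; each row shifts and turns the commanded pose from where the row before left it, along the tool's axes as they then stand; what a row does not reach is not made up. A row lasts 1/8 s, in which the tool goes at most 62.5 mm and 10.7 degrees, less where a joint would pass 70% of its speed; a pose out of reach is approached as far as the arm can. A call is refused whole if a number of a shift passes 0.0625 or a number of a turn 10.7, either way. A call with a gripper value outside its range is refused whole. The fingers move at their own pace and stop on an object; "squeeze" is the grip in N (left out, the last holds). Time passes only in rows, so rows that do not move let the fingers close. It gives the time, the measured TCP pose, the force, the opening and the grip force at its end, in the units of the state.
- arm.get_state(): the state, without advancing time (a new reading comes with each control period).
- arm.grab_frame(name): name is "scene" or "side" or "wrist"; returns (picture, depth): 400x640x3 uint8, blue, green, red; 400x640 float32, m along the optical axis (not along the pixel's ray), 0 where there is no reading.
- arm.camera_model(name): a dict with "mtx" (3x3 intrinsics, pixels), "camera_from_world" (4x4, takes a point from world to camera coordinates); the wrist camera has in their place "mount" (4x4, takes a point from camera to tool coordinates, whose origin is the TCP and whose axes are the flange's). Camera axes: x right, y down, z forward; pixel columns grow to the right and rows downward; lengths in m; the calibration is good to about 2 mm. A picture is of the moment at which its call begins: read the wrist's pose just before it. camera_model takes no time and is no camera call.
- arm.job_done(): hands the job in; it is judged then, once.
The state is a dict: "t": time; "q": joint angles; "qd": joint speeds; "joint_efforts": joint torques, N m; "eef_pos": TCP position; "ee_rot": TCP orientation; "force": force on the tool from outside, world axes, zero at the start; "moment": the same for the moment, N m; "width": finger opening in m; "gripper_force": force on a finger pad.
Only numpy, scipy, OpenCV 4.12 (cv2) and the standard library are available. Lean on these libraries where they do the work, as an engineer would, in place of code of your own. Each camera call takes 0.05 s, during which the arm holds its last target. There are 200 camera calls.

## Task

First check the thickness of the black bridge blank in the drilling jig: push the gauge's red knob down until its sprung foot rests on the blank and is clearly pushed in, hold it a moment, then let it spring back up. Then take the loose aluminium drill plate by its orange handle, fit its two holes over the jig's dowels so that it lies flat on the wooden block, and press it down with about 20 N; finish like that, still holding the handle and keeping the plate pressed down for drilling. Leave the blank in its channel and the other things where they lie.

Things in the scene. Friction and masses are not known exactly. Their poses are not given: they have to be found in the camera images.
- jig: Fixed drilling jig; origin under its plywood base board (12 mm thick, x -75 to 75 mm, y -74 to 158 mm), below the middle of a dark wooden block, 120 (x) by 90 mm (y), top 40 mm above the worktop. A channel 33 mm wide, 11 mm deep runs along y through the block. At the +y end (y 85 to 150 mm) a grey gauge column with bracket stands 98 mm tall.
- jig_seat (a point): Middle of the block's top face, half-way between its two steel dowels, 40 mm above the worktop; axes as the jig's. The dowels stand on the block at x = -42 and +42 mm, y = 0: 12 mm thick, 24 mm tall above the block, the upper 11 mm tapering to 6 mm thick at the tip.
- jig_blank_place (a point): Where the middle of the blank belongs, lying in the channel (34 mm above the worktop, at y = +40 mm of the jig).
- gauge_top (a point): Centre of the top of the gauge's red round push knob (36 mm wide), at jig x = 0, y = +100 mm, 150 mm above the worktop when up; it moves with the gauge. Push it straight down.
- gauge (a joint): Gauge plunger travel in m: 0 up (rest), 0.032 fully down at its stop. A spring pushes it back up (about 4 N at the top, 6 N at the stop, plus up to 4 N from the foot's own spring); let go, it returns to 0.
- gauge_foot (a joint): The gauge's reading in m: how far the sprung steel foot has been pushed up into the plunger by what it rests on; 0 hanging free, at most 0.012. With the blank below, the foot touches after about 0.022 of plunger travel and reads about 0.010 with the plunger at its stop.
- gauge_foot_face (a point): Centre of the underside of the gauge's round foot (18 mm wide), 61 mm above the worktop when the gauge is up.
- blank_mid (a point): Centre of the black bridge blank, a loose strip 30 x 160 x 10 mm, long along the jig's y, lying in the channel and on under the gauge foot; its top lies 39 mm above the worktop, 1 mm below the block top.
- plate_handle (a point): Grasp point of the loose drill plate: middle of its orange upright handle, 45 mm above the plate's underside. The handle is 24 mm thick along the plate's x, 40 mm long along its y, and reaches from 18 to 61 mm above the underside; grip it across x.
- plate: Loose aluminium drill plate, 120 mm (x) by 90 mm (y), 18 mm thick, 0.3 to 0.5 kg, with four small brass bushings and two round through holes, 15 mm wide, at x = -42 and +42 mm, y = 0. Origin: centre of its underside. It starts flat on the worktop. Turned by half a turn it fits just as well.
- plate_under (a point): Centre of the drill plate's underside; axes as the plate's, x runs through both holes.
- screwdriver_mid (a point): Bystander: yellow screwdriver, 29 x 200 x 31 mm. Its middle, half-way up. Leave it.
- glue_bottle_mid (a point): Bystander: small yellow bottle with black cap, 54 mm wide, 124 mm tall. Its middle, half-way up. Leave it.
- tin_mid (a point): Bystander: round tin with blue lid, 72 mm wide, 28 mm tall. Its middle, half-way up. Leave it.
Not all that is in view belongs to the job. Leave any turquoise look-alike of the plate alone.

How it is judged:
On the way, in this order (a step that is already met when the one before it is completed fails the run):
1. the gauge foot rests on the blank and reads at least 4 mm, the blank lying in place, for 0.3 s (value of joint gauge_foot above 0.004 m and z of gauge_foot_face in the frame of jig_seat below 0.0015 m and distance between blank_mid and jig_blank_place below 0.01 m), for 0.3 s.
2. the gauge is let go and back up (within 4 mm) (value of joint gauge below 0.004 m), for 0.1 s.
3. the drill plate sits on the dowels, flat on the block (horizontal distance between plate_under and jig_seat below 0.003 m and z of plate_under in the frame of jig_seat below 0.0025 m and angle between the x axis of plate_under and the x axis of jig_seat, either way round below 0.05 rad and angle between plate_under's own z axis and vertical below 0.03 rad), for 0.2 s.
At the end, for the whole second after the job is handed in: The plate sits over both dowels (centre within 3 mm, down within 2.5 mm, straight within 0.05 rad, level within 0.03 rad), at rest, on the jig with more than 10 N, the fingers on its handle (grasp within 35 mm of the handle point, over 3 N); gauge up within 4 mm, blank within 10 mm of its place (all of step 3 and contact force between plate and jig above 10 N and contact force between the fingers and plate above 3 N and distance between the grasp point and plate_handle below 0.035 m and linear speed of plate below 0.01 m/s and value of joint gauge below 0.004 m and distance between blank_mid and jig_blank_place below 0.01 m); the arm keeps its last pose, push and grip.
It fails at once if the screwdriver is moved more than 30 mm (distance of screwdriver_mid from where it was at the start of the episode above 0.03 m).
It fails at once if the glue bottle is moved more than 30 mm (distance of glue_bottle_mid from where it was at the start of the episode above 0.03 m).
It fails at once if the tin is moved more than 30 mm (distance of tin_mid from where it was at the start of the episode above 0.03 m).
It also fails if it takes over 53 s, if anything falls off the work surface, if the arm or the gripper's body presses on something with over 40 N, if the wrist force passes 120 N, or if a joint passes its speed limit or range.

## Working session

There is one attempt and no reset: what is moved stays moved. The work goes in short steps, Python scripts to look and compute and a tool call to move; the robot and the scene stay as the last step left them, time stands still between calls to the robot, and variables do not carry over. Pictures are saved under pics/ and viewed, at most 10 in all, crops included, and the job is handed in when it is done.

Besides the shell and the picture viewer there is one more tool, called after "Call:" as name(argument=value, ...) on one line, values as JSON. move_arm: Moves the arm, as the interface text tells. Its arguments: {"type":"object","properties":{"rows":{"type":"string"},"squeeze":{"type":"number"}},"required":["rows"]}

```bash
ls; mkdir -p pics; cat > h.py <<'E'
import numpy as np, cv2
from station import arm
from scipy.spatial.transform import Rotation as R
def cam(name):
    m=arm.camera_model(name); K=np.array(m["mtx"])
    if name=="wrist":
        s=arm.get_state(); T=np.eye(4); T[:3,:3]=R.from_euler('xyz',s["ee_rot"]).as_matrix(); T[:3,3]=s["eef_pos"]
        W=T@np.array(m["mount"])
    else: W=np.linalg.inv(np.array(m["camera_from_world"]))
    return K,W
def grab(name):
    K,W=cam(name); im,d=arm.grab_frame(name); return im,d,K,W
def ray(K,W,uv,z):
    v=W[:3,:3]@np.linalg.solve(K,[uv[0],uv[1],1.]); return W[:3,3]+v*(z-W[2,3])/v[2]
def cloud(d,K,W):
    v,u=np.mgrid[:d.shape[0],:d.shape[1]]
    p=np.stack([(u-K[0,2])/K[0,0]*d,(v-K[1,2])/K[1,1]*d,d],-1)
    return p@W[:3,:3].T+W[:3,3]
E
python3 - <<'E'
from h import *
print(arm.get_state())
for n in("scene","side"):
    im,d,K,W=grab(n); cv2.imwrite(f"pics/{n}0.png",im); np.savez(f"{n}0.npz",im=im,d=d,K=K,W=W); print(n,W.round(2).tolist())
E
```

```text
pics
{'t': 0.0, 'q': array([-8.49875872e-01,  3.59389507e-01,  1.10512859e-02, -3.53201991e-04,
       -1.22407029e+00, -2.88115788e-01]), 'qd': array([ 0.00116312, -0.00161922, -0.00027309,  0.00034368, -0.00044752,
        0.00167048]), 'joint_efforts': array([-8.23904193e-04, -5.82716775e+01,  2.93055171e+01,  6.99745104e+00,
        6.75518837e-03, -1.47328960e-04]), 'eef_pos': array([ 0.28289806, -0.6123377 ,  0.23361712]), 'ee_rot': array([ 3.13995257e+00, -1.39795435e-04, -2.70890817e+00]), 'force': array([-0.20952748, -0.01740211,  0.79508037]), 'moment': array([-0.01174692,  0.01689459, -0.0047047 ]), 'gripper_force': 0.0, 'width': 0.08776774477232416}
scene [[-0.72, -0.41, 0.56, -0.28], [-0.69, 0.42, -0.59, 1.03], [0.01, -0.81, -0.59, 1.0], [0.0, 0.0, 0.0, 1.0]]
side [[-0.87, -0.31, 0.38, 0.2], [-0.49, 0.57, -0.66, 0.74], [-0.01, -0.76, -0.65, 0.71], [0.0, 0.0, 0.0, 1.0]]
```

View pics/scene0.png

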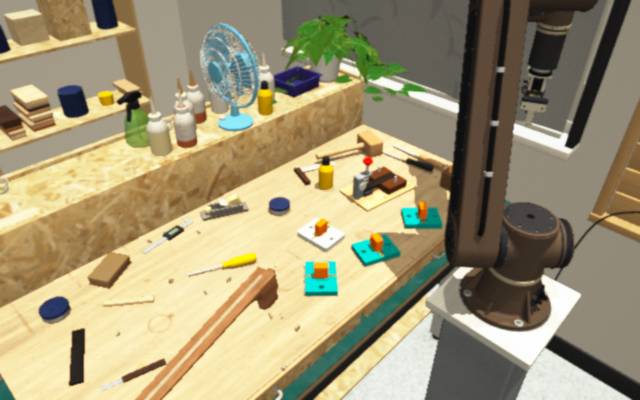

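View pics/side0.png

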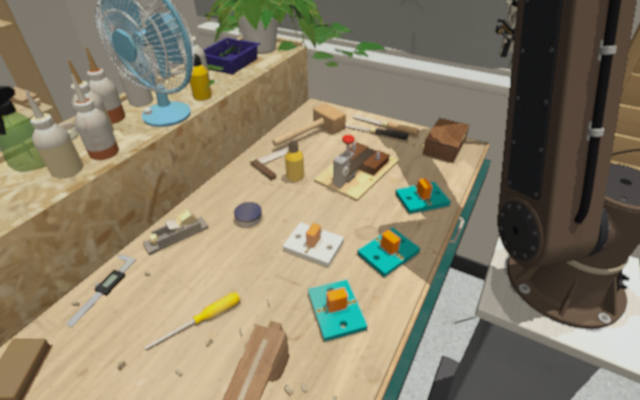

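The real plate is light grey: about (321,233) in scene and (313,243) in side. The other three plates are turquoise. The red knob is at (368,160) in scene and (348,140) in side, with the dark block to its right and the yellow bottle to its left at (326,173) and (294,160).

```bash
python3 - <<'E'
from h import *
def tri(a,b):
    A=np.zeros((3,3));y=np.zeros(3)
    for (K,W,uv) in (a,b):
        v=W[:3,:3]@np.linalg.solve(K,[*uv,1.]);v/=np.linalg.norm(v);P=np.eye(3)-np.outer(v,v);A+=P;y+=P@W[:3,3]
    return np.linalg.solve(A,y)
D={n:dict(np.load(f"{n}0.npz")) for n in("scene","side")}
boxes={"scene":dict(red=(355,150,380,170),handle=(312,215,332,238),plate=(294,212,348,254),wood=(335,150,415,215)),
       "side":dict(red=(338,132,360,150),handle=(303,222,325,248),plate=(280,220,348,268),wood=(310,135,402,200))}
pts={}
for n,d in D.items():
    hsv=cv2.cvtColor(d["im"],cv2.COLOR_BGR2HSV); P=cloud(d["d"],d["K"],d["W"])
    for k,(x0,y0,x1,y1) in boxes[n].items():
        h,s,v=[hsv[y0:y1,x0:x1,i].astype(int) for i in range(3)]; p=P[y0:y1,x0:x1]
        if k=="red": m=((h<6)|(h>174))&(s>170)&(v>120)
        elif k=="handle": m=(h>6)&(h<17)&(s>150)
        elif k=="plate": m=(s<60)&(v>120)
        else: m=(p[...,2]>.033)&(p[...,2]<.045)
        yy,xx=np.nonzero(m); q=p[m]
        pts[n,k]=(xx.mean()+x0,yy.mean()+y0)
        r=cv2.minAreaRect(q[:,:2].astype(np.float32)*1000)
        print(n,k,m.sum(),pts[n,k],q.mean(0).round(3),np.median(q,0).round(3),"rect",r)
for k in("red","handle","plate"): print(k,tri(*[(D[n]["K"],D[n]["W"],pts[n,k]) for n in D]).round(4))
E
```

```text
scene red 54 (np.float64(367.462962962963), np.float64(160.44444444444446)) [ 0.579 -0.093  0.146] [ 0.575 -0.088  0.149] rect ((641.8816528320312, -191.25424194335938), (26.511823654174805, 268.7711486816406), 32.3361930847168)
scene handle 102 (np.float64(320.6862745098039), np.float64(229.12745098039215)) [0.528 0.183 0.039] [0.526 0.186 0.039] rect ((541.5321044921875, 152.52415466308594), (26.23619270324707, 99.25277709960938), 18.542739868164062)
scene plate 779 (np.float64(321.0872913992298), np.float64(234.86007702182286)) [0.526 0.183 0.018] [0.518 0.187 0.017] rect ((190.81985473632812, 586.0864868164062), (159.81600952148438, 1282.82080078125), 39.751407623291016)
scene wood 597 (np.float64(381.00502512562815), np.float64(178.37688442211055)) [ 0.574 -0.173  0.039] [ 0.57  -0.179  0.04 ] rect ((653.9427490234375, -197.74624633789062), (202.97085571289062, 300.71539306640625), 59.08565139770508)
side red 63 (np.float64(347.7142857142857), np.float64(138.77777777777777)) [ 0.574 -0.087  0.149] [ 0.573 -0.087  0.149] rect ((574.8124389648438, -89.45502471923828), (20.610164642333984, 26.324668884277344), 87.43690490722656)
side handle 21 (np.float64(313.85714285714283), np.float64(232.38095238095238)) [0.525 0.183 0.058] [0.523 0.186 0.059] rect ((524.8543701171875, 180.220703125), (32.553226470947266, 14.25915241241455), 60.523834228515625)
side plate 1503 (np.float64(313.2381902860945), np.float64(244.76114437791085)) [0.527 0.185 0.019] [0.52  0.188 0.018] rect ((418.00286865234375, 436.1499328613281), (149.68699645996094, 741.2334594726562), 23.988340377807617)
side wood 762 (np.float64(364.1115485564304), np.float64(158.70078740157481)) [ 0.556 -0.172  0.04 ] [ 0.561 -0.179  0.04 ] rect ((570.85546875, -143.0668487548828), (200.85516357421875, 120.38002014160156), 80.87910461425781)
red [ 0.5724 -0.0842  0.1514]
handle [0.5366 0.1687 0.0328]
plate [0.5286 0.1806 0.0141]
```

```bash
cat >> h.py <<'E'
def go(x,y,z,yaw=None):
    "print needed tool-frame shift, turn about tool z to reach the world pose"
    s=arm.get_state(); M=R.from_euler('xyz',s["ee_rot"])
    T=M if yaw is None else R.from_euler('xyz',[np.pi,0,yaw])
    d=np.array([x,y,z])-s["eef_pos"]
    print("t",round(s["t"],2),"pos",s["eef_pos"].round(4),"rot",s["ee_rot"].round(3),"shift(now axes)",M.inv().apply(d).round(4),"shift(after turn)",T.inv().apply(d).round(4),"turn deg",(M.inv()*T).as_rotvec(degrees=True).round(2))
E
python3 - <<'E'
from h import *
m=arm.camera_model("wrist");print(np.round(m["mount"],3).tolist(),np.round(m["mtx"],1).tolist())
go(.54,-.13,.36,-np.pi/2)
D=dict(np.load("side0.npz"));P=cloud(D["d"],D["K"],D["W"])
h=cv2.cvtColor(D["im"],cv2.COLOR_BGR2HSV)
for n,m in dict(wood=(P[...,2]>.036)&(P[...,2]<.043)&(abs(P[...,0]-.565)<.11)&(abs(P[...,1]+.18)<.09),plate=(P[...,2]>.013)&(P[...,2]<.023)&(h[...,1]<60)&(abs(P[...,0]-.525)<.1)&(abs(P[...,1]-.185)<.1)).items():
    q=P[m][:,:2]*1000; print(n,m.sum(),cv2.minAreaRect(q.astype(np.float32)),q.min(0),q.max(0))
E
```

```text
[[0.001, -0.956, -0.292, 0.078], [1.0, 0.001, 0.0, -0.0], [-0.0, -0.292, 0.956, -0.151], [0.0, 0.0, 0.0, 1.0]] [[356.3, 0.0, 317.1], [0.0, 356.3, 195.6], [0.0, 0.0, 1.0]]
t 0.1 pos [ 0.2829 -0.6124  0.2337] rot [ 3.14  -0.    -2.709] shift(now axes) [-0.4357  0.3303 -0.1259] shift(after turn) [-0.4824 -0.2571 -0.1263] turn deg [ 8.000e-02  4.000e-02 -6.521e+01]
wood 638 ((565.3499145507812, -166.30154418945312), (150.08306884765625, 119.81460571289062), 83.59893798828125) [ 498.71142593 -246.37576189] [619.94286897 -90.88613038]
plate 1197 ((510.5453186035156, 204.69500732421875), (168.35122680664062, 160.90985107421875), 0.20399196445941925) [426.21461132 124.12321496] [594.94581804 284.97180997]
```

Call:
move_arm(rows="0 0 0 -0.045 0.03 -0.016 0.08;0 0 0 -0.05 0.03 -0.016 0;0 0 0 -0.05 0.03 -0.016 0;0 0 0 -0.05 0.03 -0.016 0;0 0 0 -0.05 0.03 -0.016 0;0 0 0 -0.05 0.03 -0.016 0;0 0 0 -0.05 0.03 0 0;0 0 0 -0.05 0.03 0 0")

```text
t: 1.1
eef_pos: [0.5417, -0.2273, 0.3306]
ee_rot: [3.141, 0.0, -2.709]
force: [0.4, -0.2, -1.0]
width: 0.0159
gripper_force: 0.0
```

Call:
move_arm(rows="0 0 -10 0 0 0 0;0 0 -10 0 0 0 0;0 0 -10 0 0 0 0;0 0 -10 0 0 0 0;0 0 -10 0 0 0 0;0 0 -10 0 0 0 0;0 0 -5 0 0 0 0;0 0 0 0 0 0 0")

```text
t: 2.1
eef_pos: [0.5408, -0.2291, 0.3302]
ee_rot: [3.141, 0.0, -1.575]
force: [-0.4, -0.4, -0.1]
width: 0.0004
gripper_force: 0.0
```

```bash
python3 - <<'E'
from h import *
go(.56,-.2,.33,-np.pi/2)
im,d,K,W=grab("wrist"); cv2.imwrite("pics/w1.png",im); np.savez("w1.npz",im=im,d=d,K=K,W=W)
E
```

```text
t 2.1 pos [ 0.5408 -0.2291  0.3302] rot [ 3.141  0.    -1.575] shift(now axes) [-0.0292 -0.019   0.0002] shift(after turn) [-0.0291 -0.0192  0.0002] turn deg [ 0.04  0.01 -0.24]
```

View pics/w1.png

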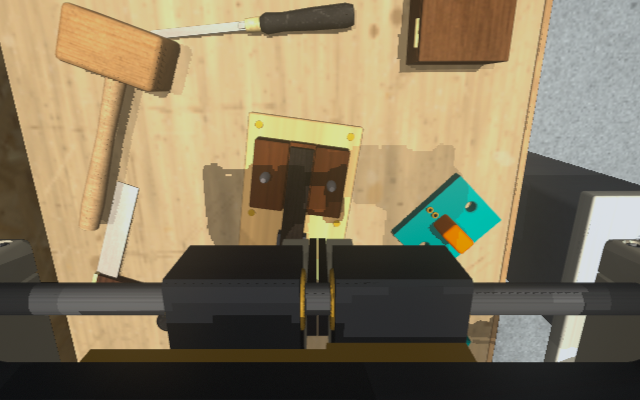

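The block is at about (300,178), with dowels at (265,177) and (331,186) and the board around it. The gauge is hidden behind the fingers.

```bash
cat > jig.py <<'E'
from h import *
def dowels(f):
    D=dict(np.load(f)); P=cloud(D["d"],D["K"],D["W"]); z=P[...,2]
    near=(abs(P[...,0]-.565)<.1)&(abs(P[...,1]+.18)<.1)
    b=near&(z>.036)&(z<.044); print("block z",np.median(z[b]),b.sum(),cv2.minAreaRect((P[b][:,:2]*1000).astype(np.float32)))
    m=(near&(z>.053)&(z<.07)&(P[...,1]<-.13)).astype(np.uint8)
    n,l,st,c=cv2.connectedComponentsWithStats(m)
    for i in range(1,n):
        if st[i,4]>=5: q=P[l==i]; print(c[i].round(1),st[i,4],"mean",q.mean(0).round(4),"zmax",q[:,2].max().round(4),"ray@.062",ray(D["K"],D["W"],c[i],.062).round(4))
if __name__=="__main__":
    import sys; dowels(sys.argv[1])
E
python3 jig.py w1.npz
```

```text
block z 0.040720753062433446 6603 ((569.1729125976562, -170.7117156982422), (138.37744140625, 119.99510955810547), 82.1380386352539)
[264.1 178. ] 71 mean [ 0.6066 -0.2018  0.0606] zmax 0.0664 ray@.062 [ 0.6064 -0.2021  0.062 ]
[331.4 186.8] 69 mean [ 0.5247 -0.1904  0.0605] zmax 0.0667 ray@.062 [ 0.5247 -0.1908  0.062 ]
```

Call:
move_arm(rows="0 0 7.7 0 0 0 0;0 0 0 -0.035 -0.004 0.025 0;0 0 0 -0.035 -0.004 0.035 0;0 0 0 -0.035 -0.004 0.035 0;0 0 0 -0.035 -0.004 0.035 0;0 0 0 0 0 0 0")

```text
t: 2.9
eef_pos: [0.5748, -0.0909, 0.1974]
ee_rot: [3.136, -0.001, -1.709]
force: [0.3, -0.4, 0.5]
width: 0.0005
gripper_force: 0.0
```

```bash
python3 - <<'E'
from h import *
go(.576,-.092,.16,np.deg2rad(-97.9))
for n in("side",):
    im,d,K,W=grab(n); h=cv2.cvtColor(im,cv2.COLOR_BGR2HSV).astype(int); P=cloud(d,K,W)
    m=((h[...,0]<6)|(h[...,0]>174))&(h[...,1]>150)&(h[...,2]>90)&(abs(P[...,0]-.575)<.05)&(abs(P[...,1]+.09)<.05)&(P[...,2]>.13)
    q=P[m]; print(n,m.sum(),q.min(0).round(3),q.max(0).round(3),cv2.minEnclosingCircle(q[:,:2].astype(np.float32)))
    cv2.imwrite("pics/s1.png",cv2.resize(im[60:230,250:450],None,fx=3,fy=3))
E
```

```text
t 2.9 pos [ 0.5748 -0.0909  0.1974] rot [ 3.136e+00 -1.000e-03 -1.709e+00] shift(now axes) [ 0.0009 -0.0016  0.0374] shift(after turn) [ 0.0009 -0.0014  0.0374] turn deg [ 0.31 -0.05  0.  ]
side 53 [ 0.562 -0.096  0.137] [ 0.585 -0.079  0.153] ((0.5731233954429626, -0.08742394298315048), 0.011631499044597149)
```

View pics/s1.png

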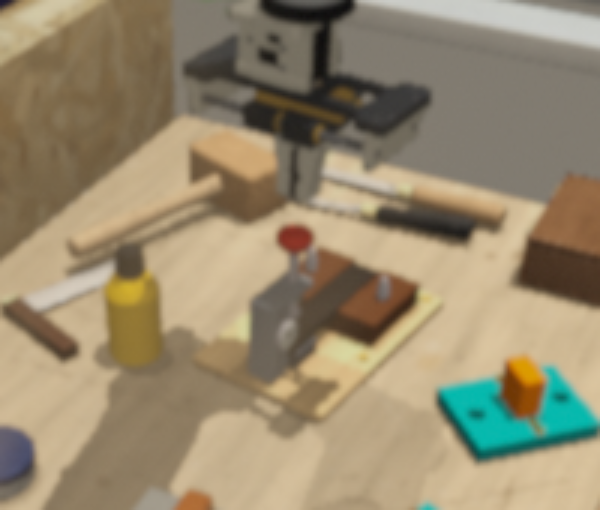

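The closed fingers (crop 298,200) stand right above the knob (295,238), and the bottle is well clear, so I'll push.

Call:
move_arm(rows="0 0 0 0 0 0.025 0;0 0 0 0 0 0.012 0;0 0 0 0 0 0.008 0;0 0 0 0 0 0.008 0;0 0 0 0 0 0.007 0;0 0 0 0 0 0.005 0;0 0 0 0 0 0.003 0;0 0 0 0 0 0 0")

```text
t: 3.95
eef_pos: [0.5762, -0.0932, 0.1329]
ee_rot: [-3.141, -0.001, -1.709]
force: [-4.5, -3.2, 6.8]
width: 0.0002
gripper_force: 3.8
```

Call:
move_arm(rows="0 0 0 0 0 0.002 0;0 0 0 0 0 0 0;0 0 0 0 0 0 0;0 0 0 0 0 0 0")

```text
t: 4.45
eef_pos: [0.5762, -0.0932, 0.1312]
ee_rot: [-3.141, -0.001, -1.709]
force: [-4.2, -2.7, 7.7]
width: 0.0001
gripper_force: 4.0
```

Call:
move_arm(rows="0 0 0 0 0 0.003 0;0 0 0 0 0 0 0;0 0 0 0 0 0 0;0 0 0 0 0 0 0;0 0 0 0 0 0 0")

```text
t: 5.08
eef_pos: [0.5762, -0.0932, 0.1284]
ee_rot: [-3.141, -0.001, -1.709]
force: [-4.0, -2.7, 8.5]
width: 0.0004
gripper_force: 4.5
```

```bash
python3 - <<'E'
from h import *
go(.576,-.092,.126)
im,d,K,W=grab("side"); h=cv2.cvtColor(im,cv2.COLOR_BGR2HSV).astype(int); P=cloud(d,K,W)
m=((h[...,0]<6)|(h[...,0]>174))&(h[...,1]>150)&(h[...,2]>90)&(abs(P[...,0]-.575)<.05)&(abs(P[...,1]+.09)<.05)&(P[...,2]>.1)
q=P[m]; print(m.sum(),q.min(0).round(3),q.max(0).round(3))
E
```

```text
t 5.08 pos [ 0.5762 -0.0932  0.1284] rot [-3.141e+00 -1.000e-03 -1.709e+00] shift(now axes) [-0.0012  0.0004  0.0024] shift(after turn) [-0.0012  0.0004  0.0024] turn deg [0. 0. 0.]
28 [ 0.561 -0.091  0.111] [ 0.584 -0.076  0.121]
```

Call:
move_arm(rows="0 0 0 0 0 -0.02 0;0 0 0 0 0 -0.03 0;0 0 0 0 0 -0.05 0;0 0 0 0 0 -0.05 0;0 0 0 0 0 -0.05 0;0 0 0 -0.04 0.013 0 0;0 0 0 -0.055 0.018 0 0;0 0 0 -0.055 0.018 0 0")

```text
t: 6.12
eef_pos: [0.5481, 0.0645, 0.3274]
ee_rot: [-3.141, 0.001, -1.71]
force: [1.1, 1.0, 0.5]
width: 0.0009
gripper_force: 0.0
```

Call:
move_arm(rows="0 0 0 -0.055 0.018 0 0;0 0 0 -0.055 0.018 0 0;0 0 0 -0.013 0.004 0 0.086;0 0 0 0 0 0 0.086;0 0 0 0 0 0 0.086")

```text
t: 6.75
eef_pos: [0.5257, 0.1893, 0.3274]
ee_rot: [3.142, 0.0, -1.709]
force: [0.6, -0.6, -0.8]
width: 0.0246
gripper_force: 0.0
```

```bash
cat > plate.py <<'E'
from h import *
def run(name,f):
    D=dict(np.load(f)); P=cloud(D["d"],D["K"],D["W"]); h=cv2.cvtColor(D["im"],cv2.COLOR_BGR2HSV).astype(int)
    near=(abs(P[...,0]-.525)<.1)&(abs(P[...,1]-.185)<.1)&(P[...,2]<.1)
    o=near&(h[...,0]>4)&(h[...,0]<18)&(h[...,1]>140)&(P[...,2]>.03)
    t=o&(P[...,2]>.056); q=P[t]
    print("handle top",t.sum(),"z",np.median(q[:,2]),cv2.minAreaRect((q[:,:2]*1000).astype(np.float32)))
    p=near&(P[...,2]>.013)&(P[...,2]<.023)&(h[...,1]<70)
    n,l,st,c=cv2.connectedComponentsWithStats(p.astype(np.uint8)); i=1+st[1:,4].argmax(); m=l==i
    q=P[m]; print("plate",m.sum(),"z",np.median(q[:,2]),cv2.minAreaRect((q[:,:2]*1000).astype(np.float32)))
if __name__=="__main__":
    import sys
    im,d,K,W=grab("wrist"); f=sys.argv[1]; cv2.imwrite(f"pics/{f}.png",im); np.savez(f+".npz",im=im,d=d,K=K,W=W)
    go(.525,.185,.2,None); run("wrist",f+".npz")
E
python3 plate.py p1
```

```text
t 6.8 pos [0.5258 0.189  0.3275] rot [-3.142  0.    -1.71 ] shift(now axes) [0.0041 0.0002 0.1275] shift(after turn) [0.0041 0.0002 0.1275] turn deg [0. 0. 0.]
handle top 437 z 0.061628184127269614 ((535.427490234375, 174.4832763671875), (23.19853401184082, 39.81053924560547), 3.3458597660064697)
plate 5473 z 0.018986374809018713 ((535.1905517578125, 174.68142700195312), (120.05889129638672, 90.20194244384766), 3.1467556953430176)
```

View pics/p1.png

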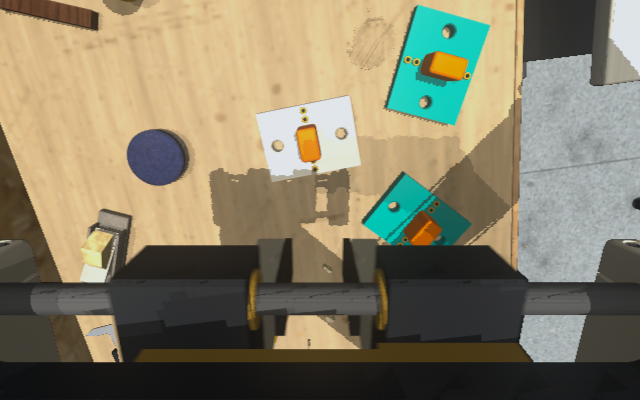

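The light plate is at (308,138) with its orange handle at (308,144); the turquoise look-alikes are to the right. The plate and handle agree on a centre at (535,174.6) mm and a yaw of +3.2°.

Call:
move_arm(rows="0 0 -5.6 0 0 0 0.06;0 0 -5.5 0 0 0 0.06;0 0 0 0.015 -0.009 0.03 0.06;0 0 0 0 0 0.05 0.06;0 0 0 0 0 0.05 0.06;0 0 0 0 0 0.05 0.06;0 0 0 0 0 0.03 0.06;0 0 0 0 0 0 0.06")

```text
t: 7.8
eef_pos: [0.5343, 0.1734, 0.1155]
ee_rot: [3.138, -0.002, -1.517]
force: [1.0, -0.1, 0.4]
width: 0.0597
gripper_force: 0.0
```

```bash
python3 - <<'E'
from h import *
go(.5353,.1746,.035,np.deg2rad(-86.8))
E
```

```text
t 7.8 pos [0.5343 0.1734 0.1155] rot [ 3.138e+00 -2.000e-03 -1.517e+00] shift(now axes) [-0.0013 -0.0014  0.0805] shift(after turn) [-0.0011 -0.0011  0.0805] turn deg [ 0.23 -0.14 -0.11]
```

Call:
move_arm(rows="0 0 0 -0.001 -0.001 0.03 0.06;0 0 0 0 0 0.03 0.06;0 0 0 0 0 0.02 0.06;0 0 0 0 0 0 0;0 0 0 0 0 0 0;0 0 0 0 0 0 0;0 0 0 0 0 0 0;0 0 0 0 0 0 0", squeeze=40)

```text
t: 8.8
eef_pos: [0.536, 0.1765, 0.0383]
ee_rot: [-3.142, 0.0, -1.515]
force: [-4.3, -0.9, 6.5]
width: 0.0238
gripper_force: 40.0
```

Call:
move_arm(rows="0 0 0 0 0 0 0;0 0 0 0 0 -0.01 0;0 0 0 0 0 -0.03 0;0 0 0 0 0 -0.05 0;0 0 0 0 0 -0.05 0;0 0 0 0 0 0 0")

```text
t: 9.55
eef_pos: [0.5384, 0.1778, 0.1824]
ee_rot: [-3.134, 0.004, -1.514]
force: [0.4, 0.9, -4.6]
width: 0.024
gripper_force: 40.0
```

Call:
move_arm(rows="0 0 0 0 0 -0.035 0;0 0 0 0.03 0 -0.025 0;0 0 0 0.05 0 0 0;0 0 0 0.05 0 0 0;0 0 0 0.05 0 0 0;0 0 5.6 0.05 0 0 0;0 0 5.5 0.02 0 0 0;0 0 0 0 0 0 0")

```text
t: 10.55
eef_pos: [0.5472, -0.0746, 0.2363]
ee_rot: [3.139, -0.0, -1.712]
force: [0.1, 0.5, -3.8]
width: 0.0237
gripper_force: 40.0
```

```bash
python3 - <<'E'
from h import *
go(.5656,-.193,.12,np.deg2rad(-97.9))
im,d,K,W=grab("wrist"); cv2.imwrite("pics/c1.png",im); np.savez("c1.npz",im=im,d=d,K=K,W=W)
E
python3 jig.py c1.npz
```

```text
t 10.55 pos [ 0.5472 -0.0746  0.2363] rot [ 3.139 -0.    -1.712] shift(now axes) [ 0.1146 -0.0351  0.1162] shift(after turn) [ 0.1148 -0.0345  0.1163] turn deg [ 0.14 -0.02 -0.18]
block z 0.04064354891929192 13636 ((570.0908813476562, -164.97360229492188), (130.63145446777344, 119.83995819091797), 82.20028686523438)
[228.5  41.6] 161 mean [ 0.6063 -0.1991  0.0606] zmax 0.0665 ray@.062 [ 0.606  -0.1989  0.062 ]
[325.7  41.3] 157 mean [ 0.5247 -0.1879  0.0606] zmax 0.067 ray@.062 [ 0.5248 -0.1877  0.062 ]
```

View pics/c1.png

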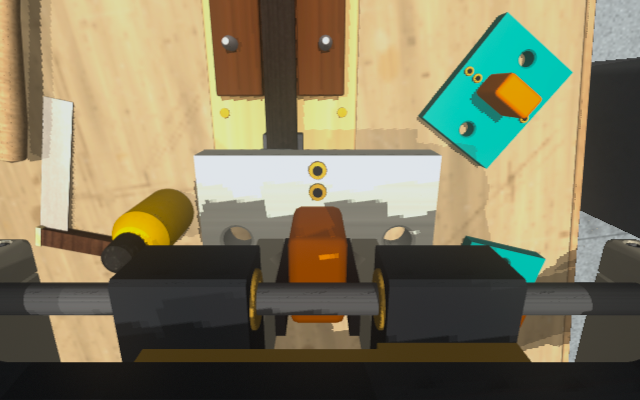

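The held plate spans about x 195–440, with its front edge at row 150. The dowels are at (229,43) and (326,43) ahead of it. Next I'll measure the plate in tool coordinates.

```bash
python3 - <<'E'
from h import *
D=dict(np.load("c1.npz")); m=np.array(arm.camera_model("wrist")["mount"])
P=cloud(D["d"],D["K"],m)  # tool frame
h=cv2.cvtColor(D["im"],cv2.COLOR_BGR2HSV).astype(int)
r=np.zeros(h.shape[:2],bool); r[140:246,185:450]=1
k=r&(P[...,2]>.005)&(P[...,2]<.045)&(h[...,1]<60)
q=P[k]; zt=np.median(q[:,2]); print("top z",zt)
t=q[abs(q[:,2]-zt)<.004]
A=np.c_[t[:,:2],np.ones(len(t))]; print("plane",np.linalg.lstsq(A,t[:,2],rcond=None)[0].round(4))
print("ext",np.percentile(t,[0,.5,99.5,100],axis=0).round(4).tolist())
# front edge line
F=[];
for y in np.arange(-.055,.056,.005):
    b=t[abs(t[:,1]-y)<.002]; 
    if len(b)>5: F.append((y,b[:,0].max()))
F=np.array(F); print(np.polyfit(F[:,0],F[:,1],1), F[:,1].round(4))
b=t[t[:,0]>.01]; print("sides by x",[(x,b[abs(b[:,0]-x)<.003][:,1].min().round(4),b[abs(b[:,0]-x)<.003][:,1].max().round(4)) for x in(.015,.025,.035)])
E
```

```text
top z 0.019349250368475956
plane [0.001  0.0002 0.0193]
ext [[-0.0016, -0.0615, 0.0154], [0.0003, -0.0605, 0.017], [0.0469, 0.0583, 0.0224], [0.0471, 0.0593, 0.0233]]
[-0.00032637  0.04696005] [0.047  0.047  0.047  0.0469 0.0469 0.0471 0.0469 0.0471 0.0469 0.047
 0.047  0.0469 0.0469 0.047  0.0469 0.0469 0.0469 0.0469 0.047  0.047
 0.0469 0.0469 0.047 ]
sides by x [(0.015, np.float64(-0.0611), np.float64(0.0589)), (0.025, np.float64(-0.0615), np.float64(0.0593)), (0.035, np.float64(-0.0612), np.float64(0.0592))]
```

Call:
move_arm(rows="0 0 -0.2 0.03 -0.009 0 0;0 0 0 0.042 -0.012 0 0;0 0 0 0.042 -0.012 0 0;0 0 0 0 0 0.03 0;0 0 0 0 0 0.04 0;0 0 0 0 0 0.03 0;0 0 0 0 0 0 0;0 0 0 0 0 0 0")

```text
t: 11.6
eef_pos: [0.5665, -0.1901, 0.1387]
ee_rot: [-3.14, -0.0, -1.703]
force: [0.3, 0.0, -3.1]
width: 0.0237
gripper_force: 40.0
```

```bash
python3 - <<'E'
from h import *
go(.5648,-.1926,.079,np.deg2rad(-97.9)); print(arm.get_state()["force"])
E
```

```text
t 11.6 pos [ 0.5665 -0.1901  0.1387] rot [-3.14  -0.    -1.703] shift(now axes) [0.0027 0.0015 0.0597] shift(after turn) [0.0027 0.0014 0.0597] turn deg [-0.07 -0.02  0.3 ]
[ 0.31919996  0.01234032 -3.14001261]
```

Call:
move_arm(rows="0 0 0.3 0.003 0.0015 0.015 0;0 0 0 0 0 0.017 0;0 0 0 0 0 0 0;0 0 0 0 0 0 0")

```text
t: 12.1
eef_pos: [0.5638, -0.1935, 0.1056]
ee_rot: [3.141, -0.0, -1.71]
force: [0.1, -0.2, -3.5]
width: 0.0237
gripper_force: 40.0
```

```bash
python3 - <<'E'
from h import *
go(.5648,-.1926,.079,np.deg2rad(-97.9)); print(arm.get_state()["force"])
im,d,K,W=grab("side"); cv2.imwrite("pics/s2.png",cv2.resize(im[90:230,280:450],None,fx=4,fy=4,interpolation=2))
E
```

```text
t 12.1 pos [ 0.5638 -0.1935  0.1056] rot [ 3.141 -0.    -1.71 ] shift(now axes) [-0.001  -0.0009  0.0266] shift(after turn) [-0.001  -0.0009  0.0266] turn deg [ 0.01 -0.01 -0.1 ]
[ 0.08336703 -0.2128212  -3.47983013]
```

View pics/s2.png

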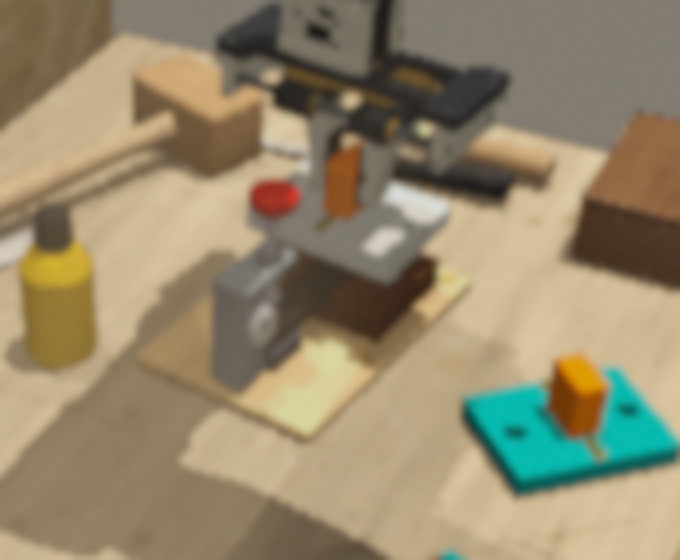

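The plate hovers level above the block at about (350,230) in the crop, and the knob (275,197) is back up. I'll correct by 1 mm and go down gently.

Call:
move_arm(rows="0 0 0 -0.001 -0.001 0.003 0;0 0 0 0 0 0.004 0;0 0 0 0 0 0.004 0;0 0 0 0 0 0.004 0;0 0 0 0 0 0 0")

```text
t: 12.78
eef_pos: [0.5645, -0.1924, 0.0901]
ee_rot: [3.141, -0.0, -1.711]
force: [-0.3, -1.2, -3.1]
width: 0.0239
gripper_force: 40.0
```

Call:
move_arm(rows="0 0 0 0 0 0.003 0;0 0 0 0 0 0.003 0;0 0 0 0 0 0.003 0;0 0 0 0 0 0.002 0;0 0 0 0 0 0 0")

```text
t: 13.4
eef_pos: [0.5647, -0.1925, 0.0793]
ee_rot: [3.141, -0.0, -1.711]
force: [-0.2, -0.7, -4.0]
width: 0.0236
gripper_force: 40.0
```

Call:
move_arm(rows="0 0 0 0 0 0.002 0;0 0 0 0 0 0.002 0;0 0 0 0 0 0 0;0 0 0 0 0 0 0")

```text
t: 13.9
eef_pos: [0.565, -0.1926, 0.0783]
ee_rot: [-3.14, -0.0, -1.71]
force: [-7.6, 3.7, 18.5]
width: 0.0238
gripper_force: 40.0
```

Call:
move_arm(rows="0 0 0 0 0 0 0;0 0 0 0 0 0 0;0 0 0 0 0 0 0;0 0 0 0 0 0 0")

```text
t: 14.4
eef_pos: [0.565, -0.1926, 0.0783]
ee_rot: [-3.14, -0.0, -1.71]
force: [-7.7, 3.6, 18.1]
width: 0.0239
gripper_force: 40.0
```

```bash
python3 - <<'E'
from h import *
im,d,K,W=grab("wrist"); P=cloud(d,K,W); h=cv2.cvtColor(im,cv2.COLOR_BGR2HSV).astype(int)
r=np.zeros(d.shape,bool); r[140:246,185:450]=1
k=r&(h[...,1]<60)&(P[...,2]>.045)&(P[...,2]<.07); q=P[k]
print("plate top z (want ~.0585)",np.median(q[:,2]),"plane",np.linalg.lstsq(np.c_[q[:,:2],np.ones(len(q))],q[:,2],rcond=None)[0].round(3))
im,d,K,W=grab("side"); P=cloud(d,K,W); h=cv2.cvtColor(im,cv2.COLOR_BGR2HSV).astype(int)
m=((h[...,0]<6)|(h[...,0]>174))&(h[...,1]>150)&(h[...,2]>90)&(abs(P[...,0]-.575)<.05)&(abs(P[...,1]+.09)<.05)&(P[...,2]>.1)
print("knob zmax",P[m][:,2].max()); cv2.imwrite("pics/s3.png",cv2.resize(im[90:230,280:450],None,fx=4,fy=4,interpolation=2))
E
```

```text
plate top z (want ~.0585) 0.058988815490553265 plane [0.005 0.032 0.063]
knob zmax 0.1532448115273991
```

View pics/s3.png

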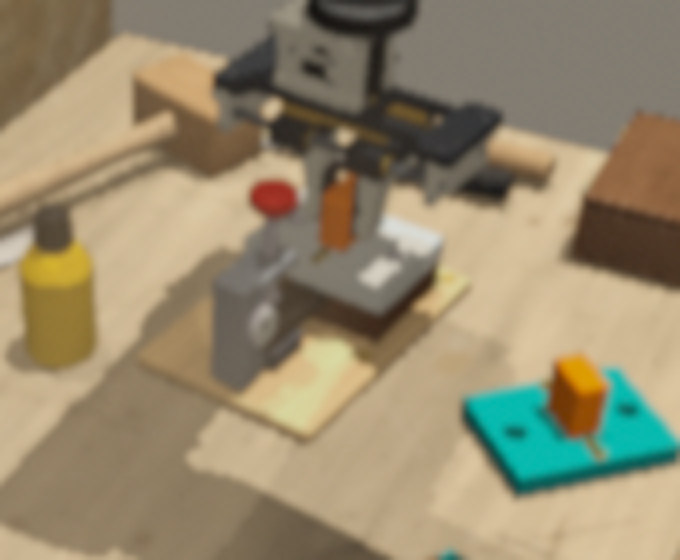

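The plate looks flat on the block at (345,270), and the knob is up. The slope fit may include edge pixels, so I'll recheck level robustly before handing in.

```bash
python3 - <<'E'
from h import *
im,d,K,W=grab("wrist"); P=cloud(d,K,W); h=cv2.cvtColor(im,cv2.COLOR_BGR2HSV).astype(int)
r=np.zeros(d.shape,bool); r[140:246,185:450]=1
k=r&(h[...,1]<60)&(abs(P[...,2]-.059)<.003); q=P[k]
c=np.linalg.lstsq(np.c_[q[:,:2]-q[:,:2].mean(0),np.ones(len(q))],q[:,2],rcond=None)[0]; print(len(q),c.round(4))
s=arm.get_state(); print(s["force"],s["gripper_force"],s["ee_rot"])
if np.hypot(c[0],c[1])<.015 and s["force"][2]>13: print(arm.job_done())
E
```

```text
18210 [ 0.0001 -0.0009  0.059 ]
[-6.66080006  4.34810276 18.22771152] 40.011616945266724 [-3.14005306e+00 -4.54561596e-04 -1.70960913e+00]
the job is handed in; nothing more can be done
None
```

I pushed the gauge down onto the blank and let it spring back up, then fitted the drill plate over both dowels. It lies level on the block, pressed down with about 20 N and still gripped by its handle; the job is handed in, but no verdict was returned.

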